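Find the unlatched flap of the stamp caddy and push it open

ROBOT

A 6-joint arm with a two-finger parallel gripper is mounted at the origin on the work surface. World frame = base frame: x ahead of the robot, y to its left, z up, the work surface at z = 0. Lengths are in mm, angles in rad, forces in N, time in s.
With the tool pointing down it reaches from about 300 to 875 mm from the base axis. Payload 6.4 kg.
Tool frame: the origin (TCP) lies at the very end of the fingers, on their centre line; the grasp point (between the pads) lies robot.tcp_to_grasp behind it (robot.tcp_to_grasp is the distance from the TCP to the grasp point, in mm); z points along the fingers, y is the line along which they close (so a half turn about z gives the same grasp; the last joint's range is limited). The gripper opens to 85 mm and grips with 20 to 120 N. Pads are 22 mm wide; open, the fingers measure 114 mm over their backs; the gripper's body (76 mm by 85 mm) begins 54 mm behind the grasp point. The pads swing forward as they close: fully open they stand 13 mm farther back than shut.
Start: joints at [0.978, 0.181, 1.607, -0, 1.354, -0.206], TCP at [216.895, 532.539, 231.288] pointing down, gripper open.
Joint ranges: [-2.99, 2.99], [-0.89, 2.07], [0.3, 2.58], [-1.14, 4.28], [0, 2.63], [-3.12, 3.12]. Speed limits (rad/s): [2.57, 2.57, 3.01, 3.14, 3.14, 3.14].

INTERFACE

Orientations are given as a unit quaternion [x, y, z, w].
In Python, from workcell import readout, snapshot, ticket, robot gives the robot as it stands.
- The arm moves only by the tool jog_arm, never from a script. Its argument "increments" is one flat list of numbers, 7 for each row, row after row: the opening in per cent of the stroke, from 0 (shut) to 100 (fully open), then the shift along the tool's x, y, z in cm, then the turn, a rotation vector about the tool's x, y, z in degrees. A call has 1 to 12 rows; each row is the pose to reach, as a shift and turn from the pose commanded when the call began, along the tool's axes at that moment; what a row does not reach only later rows make up. A row lasts 1/10 s, in which the tool goes at most 50 mm and 8.59 degrees, less where a joint would pass 70% of its speed; a pose out of reach is approached as far as the arm can. A call with a gripper value outside its range is refused whole. The fingers move at their own pace and stop on an object; "newtons" is the grip in N (left out, the last holds). Time passes only in rows, so rows that repeat a pose let the fingers close. It gives the time, the measured TCP pose, the force, the opening and the grip force at its end, in the units of the state.
- readout.observe(): the state, without advancing time (a new reading comes with each control period).
- snapshot(name): name is "scene" or "top" or "wrist"; returns a dict with "image" (400x640x3 uint8, blue, green, red), "z_map" (400x640 float32, mm along the optical axis (not along the pixel's ray), 0 where there is no reading), "intrinsics" (3x3 intrinsics, pixels), "rvec" (rotation vector, rad) and "tvec" (3), from world to camera coordinates, as OpenCV has them. Camera axes: x right, y down, z forward; pixel columns grow to the right and rows downward; lengths in mm; the calibration is good to about 2 mm. A picture is of the moment at which its call begins.
- ticket.hand_in(): hands the job in; it is judged then, once.
The state is a dict: "t": time; "joint_pos": joint angles; "dq": joint speeds; "tau": joint torques, N m; "eef_pos": TCP position; "ee_rot": TCP orientation; "contact_force": force on the tool from outside, world axes, zero at the start; "wrist_torque": the same for the moment, N m; "grip_width": finger opening in mm; "grip_force": force on a finger pad.
Only numpy, scipy, OpenCV 4.12 (cv2) and the standard library are available. Lean on these libraries where they do the work, as an engineer would, in place of code of your own. Each camera call takes 0.05 s, during which the arm holds its last target. There are 200 camera calls.

TASK

One of the six swing flaps in the top of the stamp caddy has been left unlatched: press each flap near its edge with the fingertips until you find the one that rocks, then push that edge down until the flap stands open at about 45 degrees or more, and take the hand away. The others are latched, so do not force them, and do not pick up or shift any of the things lying about.

Things in the scene. Friction and masses are not known exactly. Their poses are not given: they have to be found in the camera images.
- caddy: plywood stamp caddy fixed to the table, 260 (its x) x 530 (its y) x 75 mm high; origin under its centre, x across the two rows away from the robot, y left, z up. Six openings in its deck (2 rows 120 mm apart in x, 3 columns 100 mm apart in y) each hold an identical white flap, flush with the deck, on a pin through its middle along the caddy's y, so it tips if pressed near its near or far edge
- opening_1 (a point): centre of opening 1 of the caddy's deck (near row, left), at the height of the deck and of the flaps' top faces; axes as the caddy's. Which flap sits here varies. A flap is 90 (x) x 80 (y) x 6 mm, with a thin grey line 31 mm either side of its pin; pressing over the pin tells nothing; 40 mm of free depth below its edges
- opening_2 (a point): centre of opening 2 of the caddy's deck (near row, middle), at the height of the deck and of the flaps' top faces; axes as the caddy's. Which flap sits here varies. A flap is 90 (x) x 80 (y) x 6 mm, with a thin grey line 31 mm either side of its pin; pressing over the pin tells nothing; 40 mm of free depth below its edges
- opening_3 (a point): centre of opening 3 of the caddy's deck (near row, right), at the height of the deck and of the flaps' top faces; axes as the caddy's. Which flap sits here varies. A flap is 90 (x) x 80 (y) x 6 mm, with a thin grey line 31 mm either side of its pin; pressing over the pin tells nothing; 40 mm of free depth below its edges
- opening_4 (a point): centre of opening 4 of the caddy's deck (far row, left), at the height of the deck and of the flaps' top faces; axes as the caddy's. Which flap sits here varies. A flap is 90 (x) x 80 (y) x 6 mm, with a thin grey line 31 mm either side of its pin; pressing over the pin tells nothing; 40 mm of free depth below its edges
- opening_5 (a point): centre of opening 5 of the caddy's deck (far row, middle), at the height of the deck and of the flaps' top faces; axes as the caddy's. Which flap sits here varies. A flap is 90 (x) x 80 (y) x 6 mm, with a thin grey line 31 mm either side of its pin; pressing over the pin tells nothing; 40 mm of free depth below its edges
- opening_6 (a point): centre of opening 6 of the caddy's deck (far row, right), at the height of the deck and of the flaps' top faces; axes as the caddy's. Which flap sits here varies. A flap is 90 (x) x 80 (y) x 6 mm, with a thin grey line 31 mm either side of its pin; pressing over the pin tells nothing; 40 mm of free depth below its edges
- flap_loose (a joint): tilt of the one unlatched flap, whose opening is not known beforehand; rad, 0 level, positive with its far (+x) edge down, negative with its near edge down, free from -1.1 to 1.1. It tips under about 1 to 2 N near an edge and stays at whatever tilt it is left
- flap_latched_1 (a joint): tilt of a latched flap (1 of 5, opening not known beforehand); rad, same signs. Its latch gives about 0.8 mm for each 5 N pressed 30 mm from the pin and springs back level; beyond 0.15 rad (about 30 N, 4 to 5 mm) the latch is damaged
- flap_latched_2 (a joint): tilt of a latched flap (2 of 5, opening not known beforehand); rad, same signs. Its latch gives about 0.8 mm for each 5 N pressed 30 mm from the pin and springs back level; beyond 0.15 rad (about 30 N, 4 to 5 mm) the latch is damaged
- flap_latched_3 (a joint): tilt of a latched flap (3 of 5, opening not known beforehand); rad, same signs. Its latch gives about 0.8 mm for each 5 N pressed 30 mm from the pin and springs back level; beyond 0.15 rad (about 30 N, 4 to 5 mm) the latch is damaged
- flap_latched_4 (a joint): tilt of a latched flap (4 of 5, opening not known beforehand); rad, same signs. Its latch gives about 0.8 mm for each 5 N pressed 30 mm from the pin and springs back level; beyond 0.15 rad (about 30 N, 4 to 5 mm) the latch is damaged
- flap_latched_5 (a joint): tilt of a latched flap (5 of 5, opening not known beforehand); rad, same signs. Its latch gives about 0.8 mm for each 5 N pressed 30 mm from the pin and springs back level; beyond 0.15 rad (about 30 N, 4 to 5 mm) the latch is damaged
- tape_roll: masking tape roll lying flat, 90 mm across, 24 mm high, on the caddy's left end deck; loose, not part of the job; origin at the centre of its underside
- ink_bottle: small bottle, 30 mm across, 100 mm tall, standing on the caddy's right end deck; loose, not part of the job; origin at the centre of its underside
- eraser: eraser 16 x 50 x 12 mm lying on the 26 mm strip between the two rows of flaps; loose, not part of the job; origin at the centre of its underside
- brayer: ink roller lying on the table to the left, about 170 mm long, 124 mm wide, 36 mm high; origin under the roller; loose, not part of the job
- ink_pad: closed black ink pad 70 x 100 x 20 mm on the table to the left; loose, not part of the job; origin at the centre of its underside
- pot: white ceramic cup, 76 mm across, 90 mm high, on the table to the right; loose, not part of the job; origin at the centre of its underside
- spray_bottle: bottle 40 mm across, 120 mm tall, on the table to the right; loose, not part of the job; origin at the centre of its underside
- wood_stamp: wooden stamp 50 x 70 mm, 56 mm high with its knob, on the right end deck of the caddy; loose, not part of the job; origin at the centre of its underside

How it is judged (in metres and radians):
At the end, for the whole second after the job is handed in: The unlatched flap is tilted more than 0.6 rad (34 degrees) either way and at rest, the latched flaps are level (within 0.03 rad), and no bystander has moved by 20 mm ((value of joint flap_loose above 0.6 rad or value of joint flap_loose below -0.6 rad) and velocity of joint flap_loose between -0.05 and 0.05 rad/s and not (value of joint flap_latched_1 above 0.03 rad or value of joint flap_latched_1 below -0.03 rad) and not (value of joint flap_latched_2 above 0.03 rad or value of joint flap_latched_2 below -0.03 rad) and not (value of joint flap_latched_3 above 0.03 rad or value of joint flap_latched_3 below -0.03 rad) and not (value of joint flap_latched_4 above 0.03 rad or value of joint flap_latched_4 below -0.03 rad) and not (value of joint flap_latched_5 above 0.03 rad or value of joint flap_latched_5 below -0.03 rad) and distance of each of tape_roll, ink_bottle, eraser, brayer, ink_pad, pot, spray_bottle, wood_stamp from where it was at the start of the episode below 0.02 m); the robot touches nothing.
It fails at once if a latched flap is forced (tilted more than 0.15 rad) ((value of joint flap_latched_1 above 0.15 rad or value of joint flap_latched_1 below -0.15 rad) or (value of joint flap_latched_2 above 0.15 rad or value of joint flap_latched_2 below -0.15 rad) or (value of joint flap_latched_3 above 0.15 rad or value of joint flap_latched_3 below -0.15 rad) or (value of joint flap_latched_4 above 0.15 rad or value of joint flap_latched_4 below -0.15 rad) or (value of joint flap_latched_5 above 0.15 rad or value of joint flap_latched_5 below -0.15 rad)).
It fails at once if a bystander is pushed, lifted or carried (moved more than 20 mm) (distance of any of tape_roll, ink_bottle, eraser, brayer, ink_pad, pot, spray_bottle, wood_stamp from where it was at the start of the episode above 0.02 m).
It also fails if it takes over 54 s, if anything falls off the work surface, if the arm or the gripper's body presses on something with over 40 N, if the wrist force passes 120 N, or if a joint passes its speed limit or range.

## Working session

There is one attempt and no reset: what is moved stays moved. The work goes in short steps, Python scripts to look and compute and a tool call to move; the robot and the scene stay as the last step left them, time stands still between calls to the robot, and variables do not carry over. Pictures are saved under pics/ and viewed, at most 10 in all, crops included, and the job is handed in when it is done.

Besides the shell and the picture viewer there is one more tool, called after "Request:" in YAML: its name, and indented under it one key for each argument. jog_arm: Moves the arm, as the interface text tells. Its arguments: {"type":"object","properties":{"increments":{"type":"array"},"newtons":{"type":"number"}},"required":["increments"]}

```bash
mkdir -p pics; python3 - <<'E'
from workcell import readout, snapshot, robot
import cv2,numpy as np
s=readout.observe()
for k in ("t","eef_pos","ee_rot","contact_force","grip_width"): print(k,s[k])
print(robot.tcp_to_grasp)
for n in("top","scene"):
    d=snapshot(n); cv2.imwrite(f"pics/{n}0.png",d["image"]); np.savez(f"{n}0.npz",**d)
    R=cv2.Rodrigues(np.array(d["rvec"]))[0]; print(n,(-R.T@np.array(d["tvec"]).ravel()).round(), R.round(2).tolist())
E
```

```text
t 0.0
eef_pos [216.57918994 532.06651724 230.3726289 ]
ee_rot [ 1.92202376e-01  9.81354915e-01 -8.13243974e-04 -3.40696471e-04]
contact_force [ 0.9965759  -0.6083681   0.30877711]
grip_width 85.33885210332231
18.700000000000003
top [ 264.    6. 1257.] [[0.1, -0.99, 0.01], [-0.97, -0.1, -0.22], [0.22, 0.02, -0.98]]
scene [1201. -323.  781.] [[0.49, 0.87, -0.02], [0.59, -0.35, -0.73], [-0.64, 0.35, -0.69]]
```

View pics/top0.png

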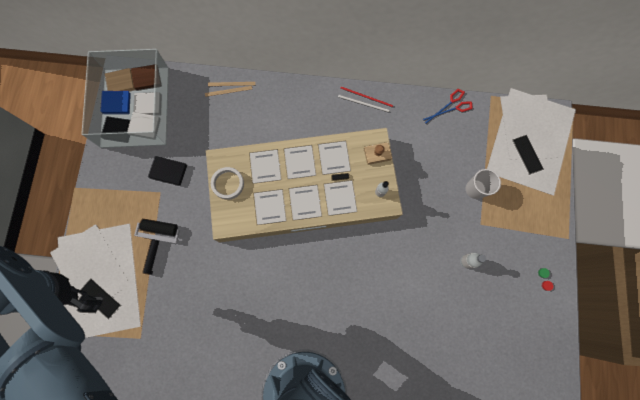

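View pics/scene0.png

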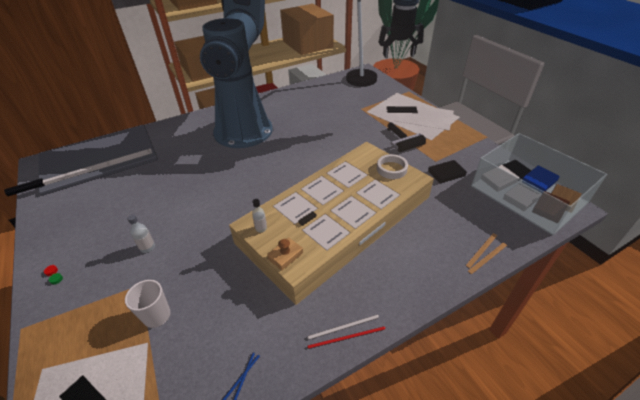

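The top view shows the caddy with its two rows of white flaps. The near row is at about (270,207), (305,202), (340,198) and the far row at (265,166), (300,161), (334,157). The eraser is at (340,177), the tape at (227,183), the ink bottle at (383,190) and the stamp at (376,152). The scene view agrees.

```bash
cat > h.py <<'E'
import numpy as np,cv2
from scipy.spatial.transform import Rotation as Ro
def ray(d,uv,z):
    R=cv2.Rodrigues(np.array(d["rvec"]))[0]; t=np.array(d["tvec"]).ravel()
    c=-R.T@t; v=R.T@np.linalg.inv(d["intrinsics"])@[uv[0],uv[1],1]
    return c+v*(z-c[2])/v[2]
def flaps(d,roi):
    im=d["image"]; hsv=cv2.cvtColor(im,cv2.COLOR_BGR2HSV)
    m=((hsv[...,1]<40)&(hsv[...,2]>120)).astype(np.uint8)
    k=np.zeros_like(m); cv2.fillPoly(k,[np.array(roi)],1); m=cv2.morphologyEx(m*k,cv2.MORPH_CLOSE,np.ones((3,3)))
    out=[]
    for c in cv2.findContours(m,cv2.RETR_EXTERNAL,cv2.CHAIN_APPROX_NONE)[0]:
        if cv2.contourArea(c)>300:
            P=np.array([ray(d,p,75)[:2] for p in c[:,0]],np.float32)
            r=cv2.minAreaRect(P); out.append((np.array(r[0]),r[1],r[2]))
    return out
E
python3 - <<'E'
from h import *
for n,roi in(("top",[(245,150),(352,135),(362,215),(250,230)]),("scene",[(262,213),(345,155),(405,190),(325,258)])):
    d=dict(np.load(n+"0.npz")); print(n)
    F=flaps(d,roi)
    for f in F: print(f[0].round(1),np.round(f[1],1),round(f[2],1))
    if len(F)==6:
        C=np.array([f[0] for f in F]); C=C[np.argsort(-C[:,0])]; far,near=C[:3],C[3:]
        far=far[np.argsort(-far[:,1])];near=near[np.argsort(-near[:,1])]
        L=np.r_[near,far]; G=np.array([(x,y) for x in(-60,60) for y in(100,0,-100)],float)
        A=G;B=L-L.mean(0); th=np.arctan2((A[:,0]*B[:,1]-A[:,1]*B[:,0]).sum(),(A*B).sum())
        R=np.array([[np.cos(th),-np.sin(th)],[np.sin(th),np.cos(th)]])
        print("centre",L.mean(0).round(1),"yaw",np.degrees(th).round(2),"res",(B-A@R.T).round(1).tolist())
d=dict(np.load("top0.npz"))
for u in[(230,220),(281,180),(300,225),(360,150),(300,182)]:
    z=d["z_map"][u[1],u[0]];R=cv2.Rodrigues(d["rvec"])[0];p=R.T@(np.linalg.inv(d["intrinsics"])@[u[0],u[1],1]*z-d["tvec"].ravel());print(p.round(1))
E
```

```text
top
[493.4 148.5] [91.5 81.8] 13.4
[516.9  52.1] [91.3 82.7] 13.9
[540.4 -45.9] [91.8 80.6] 13.7
[610.  176.6] [91.5 81.3] 12.8
[633.2  79.4] [91.7 80.6] 13.8
[656.9 -17.6] [91.5 81.7] 13.1
centre [575.2  65.5] yaw 13.54 res [[-0.0, -0.2], [0.1, 0.6], [0.1, -0.1], [-0.0, -0.2], [-0.2, -0.1], [0.0, 0.0]]
scene
[656.9 -16.1] [89.8 80. ] 13.7
[633.4  81. ] [89.8 79.4] 13.9
[540.3 -44.2] [89.4 80.1] 13.5
[609.7 178.8] [89.7 79. ] 13.2
[516.5  53. ] [89.  79.8] 13.9
[493.  150.2] [89.  79.1] 13.5
centre [575.   67.1] yaw 13.63 res [[-0.1, 0.0], [-0.1, 0.0], [0.1, 0.0], [-0.0, 0.3], [0.1, -0.2], [0.0, -0.1]]
[443.6 252.6  76.1]
[573.7 125.9  72.9]
[450.1  57.5  75.9]
[687.2 -90.9  72.8]
[573.4  71.3  73.5]
```

```bash
cat > go.py <<'E'
import sys
from h import *
from workcell import readout
s=readout.observe(); p=np.array(s["eef_pos"]); R=Ro.from_quat(s["ee_rot"])
y=np.radians(13.6); c,q=np.cos(y),np.sin(y)
want=Ro.from_matrix(np.array([[-c,-q,0],[-q,c,0],[0,0,-1]]).T if 0 else np.array([[-c,-q,0],[-q,c,0],[0,0,-1]]))
print("pos",p.round(1),"F",np.round(s["contact_force"],1),"turn deg",np.degrees((R.inv()*want).as_rotvec()).round(1))
for a in sys.argv[1:]:
    n,off,z=a.split(","); n=int(n)-1; off=float(off)
    x=(-60 if n<3 else 60)+off; Y=100-100*(n%3)
    t=np.array([575.1+c*x-q*Y,66.3+q*x+c*Y,float(z)])
    print(a,"cm",(R.inv().apply(t-p)/10).round(2))
E
python3 go.py 1,-31,200 1,-31,90
```

```text
pos [216.6 532.1 230.5] F [-0.  -0.2 -0.4] turn deg [ -0.1  -0.  -35.8]
1,-31,200 cm [-37.54 -26.81   3.08]
1,-31,90 cm [-37.55 -26.8   14.08]
```

Request:
jog_arm:
  increments: [0,-3.5,-2.5,0,0,0,-5,0,-7.0,-5,0,0,0,-10,0,-10.5,-7.5,0.5,0,0,-15,0,-14,-10,1,0,0,-20,0,-17.5,-12.5,1.5,0,0,-25,0,-21,-15,2,0,0,-30,0,-24.5,-17.5,2.5,0,0,-35.8,0,-28,-20,3,0,0,-35.8,0,-31.5,-22.5,3,0,0,-35.8,0,-35,-25,3,0,0,-35.8,0,-37.5,-26.8,3,0,0,-35.8,0,-37.5,-26.8,3,0,0,-35.8]
  newtons: 30

```text
t: 1.3
eef_pos: [464.7, 139.8, 201.1]
ee_rot: [-0.117, 0.993, -0.0, 0.0]
contact_force: [-0.5, 0.9, -0.2]
grip_width: 0.1
grip_force: 0.0
```

```bash
python3 go.py 1,-31,85
```

```text
pos [464.7 139.8 201.1] F [-0.5  0.9 -0.2] turn deg [-0.1  0.  -0.2]
1,-31,85 cm [ 0.11  0.27 11.61]
```

Request:
jog_arm:
  increments: [0,0.05,0.15,4,0,0,0,0,0.1,0.2,8,0,0,0,0,0.1,0.2,11.6,0,0,0,0,0.1,0.2,11.6,0,0,0,0,0.1,0.2,11.6,0,0,0]

```text
t: 1.8
eef_pos: [461.0, 145.1, 85.4]
ee_rot: [-0.119, 0.993, 0.0, -0.001]
contact_force: [1.0, 0.2, -0.1]
grip_width: 0.1
grip_force: 0.0
```

Request:
jog_arm:
  increments: [0,0,0,0.3,0,0,0,0,0,0,0.6,0,0,0,0,0,0,0.75,0,0,0,0,0,0,0.75,0,0,0]

```text
t: 2.2
eef_pos: [462.0, 144.6, 78.3]
ee_rot: [-0.119, 0.993, -0.0, 0.001]
contact_force: [0.2, 0.1, -0.0]
grip_width: 0.2
grip_force: 0.0
```

Request:
jog_arm:
  increments: [0,0,0,0.1,0,0,0,0,0,0,0.1,0,0,0]

```text
t: 2.4
eef_pos: [461.7, 144.6, 76.9]
ee_rot: [-0.119, 0.993, -0.0, 0.0]
contact_force: [0.3, 0.1, -0.1]
grip_width: 0.2
grip_force: 0.0
```

Request:
jog_arm:
  increments: [0,0,0,0.05,0,0,0,0,0,0,0.05,0,0,0]

```text
t: 2.6
eef_pos: [461.6, 144.6, 76.2]
ee_rot: [-0.119, 0.993, -0.0, -0.0]
contact_force: [0.2, 0.8, -0.3]
grip_width: 0.1
grip_force: 0.0
```

Request:
jog_arm:
  increments: [0,0,0,0.05,0,0,0,0,0,0,0.05,0,0,0]

```text
t: 2.8
eef_pos: [461.6, 144.6, 75.7]
ee_rot: [-0.119, 0.993, 0.0, -0.0]
contact_force: [0.4, -0.4, 0.0]
grip_width: 0.2
grip_force: 0.0
```

Request:
jog_arm:
  increments: [0,0,0,0.05,0,0,0,0,0,0,0.05,0,0,0]

```text
t: 3.0
eef_pos: [461.6, 144.6, 75.2]
ee_rot: [-0.119, 0.993, 0.0, -0.0]
contact_force: [-0.5, -0.1, -0.1]
grip_width: -0.1
grip_force: 0.0
```

Request:
jog_arm:
  increments: [0,0,0,0.05,0,0,0,0,0,0,0.05,0,0,0]

```text
t: 3.2
eef_pos: [461.7, 144.6, 74.9]
ee_rot: [-0.119, 0.993, -0.0, -0.0]
contact_force: [-0.1, -0.1, 2.0]
grip_width: 0.3
grip_force: 0.8
```

Contact at about 75.0; pressing slightly more.

Request:
jog_arm:
  increments: [0,0,0,0.05,0,0,0,0,0,0,0.05,0,0,0]

```text
t: 3.4
eef_pos: [461.7, 144.6, 74.5]
ee_rot: [-0.119, 0.993, -0.0, -0.0]
contact_force: [-2.5, -0.9, 3.9]
grip_width: 0.1
grip_force: 2.4
```

Request:
jog_arm:
  increments: [0,0,0,0.05,0,0,0,0,0,0,0.05,0,0,0]

```text
t: 3.6
eef_pos: [461.7, 144.6, 74.2]
ee_rot: [-0.119, 0.993, -0.0, -0.0]
contact_force: [-3.7, -0.5, 7.8]
grip_width: -0.1
grip_force: 3.8
```

Flap 1 resists at 7.8 N, so it is latched. Next are flaps 2 and 3 at the same depth.

Request:
jog_arm:
  increments: [0,0,0,-1.5,0,0,0,0,0,-5,-1.5,0,0,0,0,-0.1,-10.2,-1.5,0,0,0,0,-0.1,-10.2,-1.5,0,0,0,0,-0.1,-10.2,-0.5,0,0,0,0,-0.1,-10.2,-0.2,0,0,0,0,-0.1,-10.2,-0.1,0,0,0,0,-0.1,-10.2,0,0,0,0,0,-0.1,-10.2,0,0,0,0]

```text
t: 4.5
eef_pos: [485.7, 46.3, 73.9]
ee_rot: [-0.12, 0.993, -0.001, -0.001]
contact_force: [-6.4, -5.4, 11.0]
grip_width: -0.1
grip_force: 5.3
```

Request:
jog_arm:
  increments: [0,0,0,-1.5,0,0,0,0,0,-5,-1.5,0,0,0,0,0,-10,-1.5,0,0,0,0,0,-10,-1.5,0,0,0,0,0,-10,-0.5,0,0,0,0,0,-10,-0.2,0,0,0,0,0,-10,-0.1,0,0,0,0,0,-10,0,0,0,0,0,0,-10,0,0,0,0]

```text
t: 5.4
eef_pos: [510.0, -50.5, 73.5]
ee_rot: [-0.119, 0.993, 0.0, -0.0]
contact_force: [-0.0, -0.1, 0.4]
grip_width: -0.2
grip_force: 0.0
```

Request:
jog_arm:
  increments: [0,0,0,0.1,0,0,0,0,0,0,0.1,0,0,0]

```text
t: 5.6
eef_pos: [510.4, -51.2, 72.9]
ee_rot: [-0.119, 0.993, 0.0, 0.0]
contact_force: [-0.1, 0.2, 0.5]
grip_width: -0.2
grip_force: 0.2
```

Request:
jog_arm:
  increments: [0,0,0,0.1,0,0,0,0,0,0,0.1,0,0,0]

```text
t: 5.8
eef_pos: [510.4, -51.5, 71.9]
ee_rot: [-0.119, 0.993, -0.0, 0.0]
contact_force: [-0.6, 1.6, 1.2]
grip_width: 0.1
grip_force: 0.7
```

Flap 3 yields at about 1 N, 3 mm down, so it is the loose one. Pushing down in stages.

Request:
jog_arm:
  increments: [0,0,0,0.3,0,0,0,0,0,0,0.6,0,0,0,0,0,0,0.9,0,0,0,0,0,0,1.2,0,0,0,0,0,0,1.2,0,0,0]

```text
t: 6.3
eef_pos: [509.6, -51.4, 59.0]
ee_rot: [-0.119, 0.993, 0.0, -0.001]
contact_force: [-0.0, -0.9, -0.4]
grip_width: -0.1
grip_force: 0.0
```

Request:
jog_arm:
  increments: [0,0,0,0.3,0,0,0,0,0,0,0.6,0,0,0,0,0,0,0.9,0,0,0,0,0,0,1.1,0,0,0,0,0,0,1.1,0,0,0]

```text
t: 6.8
eef_pos: [509.9, -51.4, 48.3]
ee_rot: [-0.119, 0.993, 0.0, -0.0]
contact_force: [0.2, 0.2, 0.4]
grip_width: 0.2
grip_force: 0.0
```

Low force throughout. Lifting straight up, moving back and checking.

Request:
jog_arm:
  increments: [0,0,0,-2,0,0,0,0,0,0,-5,0,0,0,0,0,0,-10,0,0,0,0,0,0,-15,0,0,0,0,5,0,-16,0,0,0,0,10,0,-16,0,0,0,0,14,0,-16,0,0,0,0,14,0,-16,0,0,0,0,14,0,-16,0,0,0,0,14,0,-16,0,0,0]

```text
t: 7.8
eef_pos: [375.1, -84.7, 209.2]
ee_rot: [-0.119, 0.993, -0.0, 0.001]
contact_force: [-0.2, 0.3, -0.9]
grip_width: -0.1
grip_force: 0.0
```

```bash
python3 - <<'E'
from workcell import snapshot
import cv2
a=snapshot("top")["image"];b=snapshot("scene")["image"]
cv2.imwrite("pics/end.png",cv2.vconcat([cv2.resize(a[110:260,180:420],(600,300)),cv2.resize(b[130:310,200:460],(600,300))]))
E
```

```text
(no output)
```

View pics/end.png

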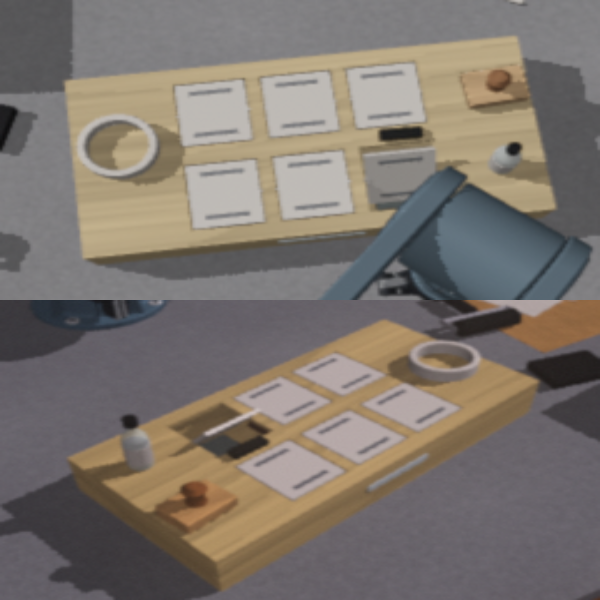

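The picture shows flap 3 standing open, with the others level and nothing shifted. I'll get its tilt from the depth map, and hand in only if it is ample.

```bash
python3 - <<'E'
from h import *
from workcell import snapshot,ticket
d=snapshot("top");R=cv2.Rodrigues(np.array(d["rvec"]))[0];t=np.array(d["tvec"]).ravel()
v,u=np.mgrid[155:215,315:365];z=d["z_map"][v,u]
P=(np.stack([u,v,np.ones_like(u)],-1)@np.linalg.inv(d["intrinsics"]).T*z[...,None]-t)@R
y=np.radians(13.6);e=P[...,:2]-[575.1,66.3]
x=e@[np.cos(y),np.sin(y)]+60;Y=e@[-np.sin(y),np.cos(y)]+100
m=(abs(Y)<25)&(abs(x)<30)&(P[...,2]<125)&(z>0)
k=np.polyfit(x[m],P[...,2][m],1);th=np.arctan(k[0]);print(m.sum(),x[m].min(),x[m].max(),P[...,2][m].max(),"tilt",th)
if th>.7: print(ticket.hand_in())
E
```

```text
427 -29.825043362034194 29.21005305974304 114.01509160686496 tilt 0.9603269841919138
the job is handed in; nothing more can be done
None
```

The unlatched flap was in opening 3 (near row, right). It now stands open at about 0.96 rad (55°), near edge down. I pressed flaps 1 and 2 only lightly and never touched 4–6, the other objects look unmoved, the hand is clear, and the job is handed in.

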